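# Reset the lock of a telescopic stand leg and hold the pin home

### The arm

A 6-joint arm with a two-finger parallel gripper is mounted at the origin on the work surface. World frame = base frame: x ahead of the robot, y to its left, z up, the work surface at z = 0. Lengths are in m, angles in rad, forces in N, time in s.
With the tool pointing down it reaches from about 0.35 to 0.775 m from the base axis. Payload 7.3 kg.
Tool frame: the origin (TCP) lies between the finger pads; the fingertips stand 8 mm ahead of it and the grasp point (between the pads) lies 11 mm behind it (robot.nose_length is the distance from the TCP to the fingertips, in m); z points along the fingers, y is the line along which they close (so a half turn about z gives the same grasp; the last joint's range is limited). The gripper opens to 92 mm and grips with 3 to 60 N. Pads are 19 mm wide; open, the fingers measure 130 mm over their backs; the gripper's body (75 mm by 190 mm) begins 47 mm behind the grasp point.
Start: joints at [-0.146, 0.342, 1.524, -0, 1.275, -0.146], TCP at [0.525, 0, 0.235] pointing down, gripper open.
Joint ranges: [-2.53, 2.53], [-0.77, 2.02], [0.04, 2.7], [-1, 4.14], [0.28, 2.66], [-3.11, 3.11]. Speed limits (rad/s): [2.57, 2.57, 3.14, 3.14, 3.14, 3.14].

### API

Orientations are given as [roll, pitch, yaw] about the fixed x, y, z axes, in that order (R = Rz(yaw) Ry(pitch) Rx(roll)).
In Python, from cell import robot gives the robot as it stands. The module is installed in compiled form; this text tells all that it offers.
- The arm moves only by the shell command python3 -m jog 'ROWS' [FORCE]. ROWS is JSON, a list that holds one entry, the list of rows, each a list of 5 numbers: the gripper's target within -1 to 1 (fully open at 1, half-way at 0, shut at -1), then the shift along the tool's x, y, z in m, then the turn about the tool's z in rad. A call has 1 to 5 rows; each row is the pose to reach, as a shift and turn from the pose commanded when the call began, along the tool's axes at that moment; what a row does not reach only later rows make up. A row lasts 1/12 s, in which the tool goes at most 41.7 mm and 7.16 degrees, less where a joint would pass 70% of its speed; a pose out of reach is approached as far as the arm can. A call with a gripper value outside its range is refused whole. The fingers move at their own pace and stop on an object; FORCE is the grip in N (left out, the last holds). Time passes only in rows, so rows that repeat a pose let the fingers close. It gives the time, the measured TCP pose, the force, the opening and the grip force at its end, in the units of the state.
- robot.observe(): the state, without advancing time (a new reading comes with each control period).
- robot.read_camera(name): name is "scene" or "side" or "wrist"; returns the picture (384x512x3 uint8, red, green, blue); there is no depth.
- robot.camera_model(name): a dict with "camera_matrix" (3x3 intrinsics, pixels), "position" and "attitude" of the camera in the world; the wrist camera has in their place "mount" (4x4, takes a point from camera to tool coordinates, whose origin is the TCP and whose axes are the flange's). Camera axes: x right, y down, z forward; pixel columns grow to the right and rows downward; lengths in m; the calibration is good to about 2 mm. A picture is of the moment at which its call begins: read the wrist's pose just before it. camera_model takes no time and is no camera call.
- robot.hand_in(): hands the job in; it is judged then, once.
The state is a dict: "time": time; "qpos": joint angles; "qvel": joint speeds; "joint_efforts": joint torques, N m; "tool_pos": TCP position; "tool_rot": TCP orientation; "contact_force": force on the tool from outside, world axes, zero at the start; "torque": the same for the moment, N m; "opening": finger opening in m; "grip_force": force on a finger pad.
Only numpy, scipy, OpenCV 4.12 (cv2) and the standard library are available. Lean on these libraries where they do the work, as an engineer would, in place of code of your own. Each camera call takes 0.05 s, during which the arm holds its last target. There are 200 camera calls.

### The job

A telescopic stand leg is clamped in a bench cradle: first lift the U-shaped spacer clip off the bare tube, put it in the white parts tray and let go of it. Then pull the lock plunger's knob up, slide the outer section one hole along towards the rubber foot and let the pin into that next hole. The plunger's spring is tired and leaves the pin part-way out, so the job finishes while the robot is still holding the knob pressed fully home on its boss; do not shift or upset the screwdriver, the bottle or the meter.

Things in the scene. Friction and masses are not known exactly. Their poses are not given: they have to be found in the camera images.
- clip_grip (a point): grip point on the upright fin of the loose grey U-shaped clip astride the bare tube: mid-fin, 15 mm below its top, 49 mm above the leg ends. x along the tube, z up. Fin 14 thick (y), 28 long (x), 40 mm tall, on a crown 40 wide (y), 36 long (x), 6 mm thick; legs reach 18 mm down beside the tube, 1.5 mm play each side: lift straight up 25 mm or more to free it. About 60 g
- tray_in (a point): centre of the inner floor of the white parts tray, an open box 150 mm (its x) by 130 mm (its y), walls 4 mm thick and 28 mm high, fixed to the table, floor 4 mm thick
- next_hole (a point): mouth of the next pin hole (12 mm wide) in the top face of the fixed bare tube (25 mm square aluminium, top 65 mm above the table); the clip may cover it. x axis points along the tube to the rubber foot, z up. The pin starts in the hole 60 mm back along -x. A low clamp bracket (top 70 mm above the table, 50 mm wide) starts 51 mm ahead of this hole
- knob_centre (a point): centre of the plunger's round grey knob, 26 mm diameter, 24 mm tall, axis upright; 105 mm above the table when fully home on its boss (18 mm diameter, 18 mm tall). The boss stands on the black lock collar: 50 mm long, 44 mm wide, top 75 mm above the table. Knob, pin, collar and outer tube slide together along the tube
- plunger (a joint): height of the plunger in m: 0 = pin fully home, knob seated on its boss; about 0.006 when let go (pin still in its hole); above 0.014 the 8 mm round-ended pin is clear of the tube and the section can slide; stop at 0.024. Spring 600 N/m about the rest point: about 4 N to push home, 5 to 8 N to pull clear
- section (a joint): travel in m of the outer section along the tube towards the rubber foot: 0 at the hole where it starts (2 mm play), 0.060 at the next hole, stop at 0.072. Sliding friction about 2.5 N once the pin is out
- screwdriver: bystander: loose screwdriver 190 mm long lying on the table near the robot's base; origin at mid-length underside, x along it
- bottle: bystander: small upright glass bottle, 56 mm diameter, 150 mm tall, red cap; origin at the centre of its underside
- meter: bystander: black hand meter lying flat, 75 (x) by 150 (y) by 38 mm, beyond the cradle; origin at the centre of its underside
There are look-alikes about, which are no part of the job. Of the things shaped like the part that bears clip_grip, the grey one is meant.

How it is judged:
On the way, in this order (a step that is already met when the one before it is completed fails the run):
1. the spacer clip lies in the parts tray, let go (x of clip_grip in the frame of tray_in between -0.07 and 0.07 m and y of clip_grip in the frame of tray_in between -0.06 and 0.06 m and z of clip_grip in the frame of tray_in below 0.06 m and linear speed of clip below 0.02 m/s and contact force between the fingers and clip below 0.1 N), for 0.2 s.
2. the plunger is pulled up clear of the tube (value of joint plunger above 0.0135 m), for 0.1 s.
3. the section is at the next hole with the pin in it (value of joint section between 0.056 and 0.064 m and value of joint plunger below 0.009 m), for 0.2 s.
At the end, for the whole second after the job is handed in: The section stands at the next hole (travel 56 to 64 mm), the plunger is within 2.5 mm of fully home and the fingers are on it with over 1 N, keeping it there; the clip lies still in the tray (value of joint section between 0.056 and 0.064 m and value of joint plunger below 0.0025 m and contact force between the fingers and plunger above 1 N and x of clip_grip in the frame of tray_in between -0.07 and 0.07 m and y of clip_grip in the frame of tray_in between -0.06 and 0.06 m and z of clip_grip in the frame of tray_in below 0.06 m and linear speed of clip below 0.02 m/s); the arm keeps its last pose, push and grip.
It fails at once if the screwdriver is shifted by over 30 mm (distance of screwdriver from where it was at the start of the episode above 0.03 m).
It fails at once if the bottle is shifted by over 30 mm or tipped (distance of bottle from where it was at the start of the episode above 0.03 m or angle between bottle's own z axis and vertical above 0.35 rad).
It fails at once if the meter is shifted by over 30 mm (distance of meter from where it was at the start of the episode above 0.03 m).
It also fails if it takes over 51 s, if anything falls off the work surface, if the arm or the gripper's body presses on something with over 40 N, if the wrist force passes 120 N, or if a joint passes its speed limit or range.

## Working session

There is one attempt and no reset: what is moved stays moved. The work goes in short steps, Python scripts to look and compute and a shell command to move; the robot and the scene stay as the last step left them, time stands still between calls to the robot, and variables do not carry over. Pictures are saved under pics/ and viewed, at most 10 in all, crops included, and the job is handed in when it is done.

```bash
mkdir -p pics; cat > h.py <<'E'
import numpy as np, cv2
from cell import robot
from scipy.spatial.transform import Rotation as Ro
def cam(n):
    m=robot.camera_model(n); return m
def att(m):
    a=np.array(m["attitude"],float)
    return a if a.shape==(3,3) else Ro.from_euler('xyz',a).as_matrix()
def pose(n):
    m=cam(n); K=np.array(m["camera_matrix"])
    if n=="wrist":
        s=robot.observe(); R=Ro.from_euler('xyz',s["tool_rot"]).as_matrix() if np.array(s["tool_rot"]).size==3 else None
        M=np.array(m["mount"]); return K,R@M[:3,:3],R@M[:3,3]+np.array(s["tool_pos"])
    return K,att(m),np.array(m["position"])
def px2z(P,u,v,z):
    K,R,p=P; d=R@np.linalg.solve(K,[u,v,1.]); return p+d*(z-p[2])/d[2]
def proj(P,X):
    K,R,p=P; c=K@(R.T@(np.array(X)-p)); return c[:2]/c[2]
def snap(n,f):
    im=robot.read_camera(n); cv2.imwrite(f"pics/{f}.png",im[:,:,::-1]); return im
E
python3 - <<'E'
from h import *
a=snap("scene","scene0");b=snap("side","side0")
for n in("scene","side"): print(robot.camera_model(n))
print(robot.camera_model("wrist"))
s=robot.observe();print({k:np.round(v,3).tolist() for k,v in s.items()})
E
```

```text
{'camera_matrix': array([[408.47230154,   0.        , 260.6077915 ],
       [  0.        , 408.47230154, 186.49804092],
       [  0.        ,   0.        ,   1.        ]]), 'position': array([ 1.13054333, -0.23256423,  0.77671902]), 'attitude': array([-2.37598514, -0.00245937,  1.01730857])}
{'camera_matrix': array([[479.73795916,   0.        , 252.42282311],
       [  0.        , 479.73795916, 188.62521879],
       [  0.        ,   0.        ,   1.        ]]), 'position': array([ 0.55607279, -0.70365582,  0.92456592]), 'attitude': array([-2.36107174, -0.01325554, -0.02482431])}
{'camera_matrix': array([[275.44651662,   0.        , 254.44779134],
       [  0.        , 275.44651662, 188.26427187],
       [  0.        ,   0.        ,   1.        ]]), 'mount': array([[ 5.15370079e-04, -9.59613939e-01, -2.81319788e-01,
         7.50285748e-02],
       [ 9.99999800e-01,  3.91690994e-04,  4.95869272e-04,
        -9.58696163e-04],
       [-3.65652637e-04, -2.81319987e-01,  9.59613949e-01,
        -1.49860442e-01],
       [ 0.00000000e+00,  0.00000000e+00,  0.00000000e+00,
         1.00000000e+00]])}
{'time': 0.1, 'qpos': [-0.146, 0.343, 1.525, -0.0, 1.275, -0.146], 'qvel': [0.002, -0.001, -0.003, 0.0, 0.001, -0.0], 'joint_efforts': [0.001, -43.2, -24.469, 0.072, 0.053, -0.0], 'tool_pos': [0.525, 0.0, 0.234], 'tool_rot': [-3.14, -0.0, 1.571], 'contact_force': [-0.919, -0.786, -0.815], 'torque': [0.009, 0.028, -0.034], 'grip_force': 0.0, 'opening': 0.092}
```

View pics/scene0.png

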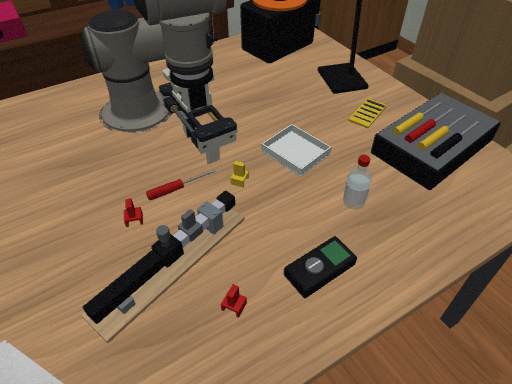

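View pics/side0.png

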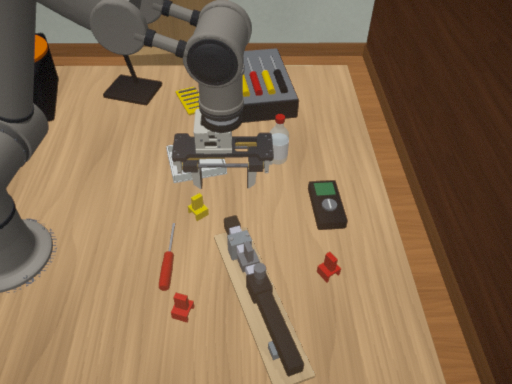

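Scene picture: clip-shaped things are a yellow one at (240,173), red ones at (132,212) and (234,300), and a grey one on the tube at about (189,222). The grey one is the target. The knob is at (164,234), the tray at (296,150) and the foot at (228,200). I'll check these in an enlarged crop.

```bash
python3 - <<'E'
import cv2,numpy as np
a=cv2.imread("pics/scene0.png")[185:285,130:250];b=cv2.imread("pics/side0.png")[210:310,205:300]
A=cv2.resize(a,None,fx=4,fy=4,interpolation=cv2.INTER_CUBIC)
B=cv2.resize(b,None,fx=3.3,fy=4,interpolation=cv2.INTER_CUBIC)
cv2.imwrite("pics/crop.png",np.hstack([A,B])[:, :800])
E
```

```text
(no output)
```

View pics/crop.png

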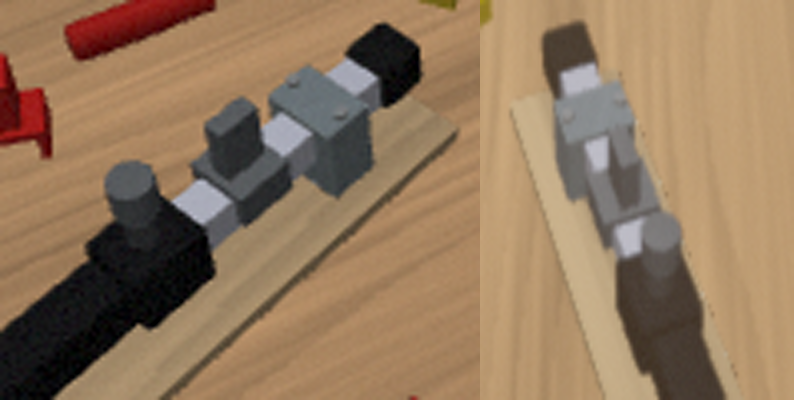

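```bash
python3 - <<'E'
from h import *
S=pose("scene");D=pose("side")
f=lambda n,P,u,v,z:print(n,np.round(px2z(P,u,v,z),4))
f("fin s",S,188,212.7,.111);f("fin d",D,249,242.5,.111)
f("knob s",S,162.7,230,.123);f("knob d",D,259.8,268,.123)
for c in[(262,147),(295,127),(330,149),(297,171)]: f("tray",S,*c,.028)
f("foot s",S,228,194,.07);f("foot d",D,232,220,.07)
f("bottlecap",S,364,160,.15); f("bottle",S,355,203,0)
f("tubeend s",S,95,305,.07);f("tubeend d",D,292,367,.07)
for c in[(150,194),(214,171)]: f("driver",S,*c,.01)
E
```

```text
fin s [ 0.5719 -0.0671  0.111 ]
fin d [ 0.5755 -0.0611  0.111 ]
knob s [ 0.597  -0.1326  0.123 ]
knob d [ 0.5957 -0.1362  0.123 ]
tray [0.3907 0.2313 0.028 ]
tray [0.3649 0.3622 0.028 ]
tray [0.4972 0.3885 0.028 ]
tray [0.5213 0.259  0.028 ]
foot s [0.5342 0.0476 0.07  ]
foot d [0.5378 0.0388 0.07  ]
bottlecap [0.6709 0.3294 0.15  ]
bottle [0.6715 0.3353 0.    ]
tubeend s [ 0.6531 -0.3004  0.07  ]
tubeend d [ 0.6496 -0.3191  0.07  ]
driver [ 0.3792 -0.0984  0.01  ]
driver [0.3893 0.0797 0.01  ]
```

```bash
python3 -m jog '[[[1,-0.03,0.025,0,-0.11],[1,-0.064,0.049,0.01,-0.22],[1,-0.064,0.049,0.02,-0.314],[1,-0.064,0.049,0.02,-0.314],[1,-0.064,0.049,0.02,-0.314]]]'; python3 - <<'E'
from h import *
P=pose("wrist");im=snap("wrist","w1");np.save("P1.npy",np.hstack([P[0],P[1],P[2][:,None]]))
s=robot.observe();print(s["tool_pos"],s["tool_rot"],s["qpos"])
print(proj(P,[.574,-.064,.111]),proj(P,[.596,-.134,.123]))
E
```

```text
time: 0.52
tool_pos: [0.5732, -0.0638, 0.2137]
tool_rot: [-3.139, -0.002, 1.881]
contact_force: [-0.0, 1.1, -0.1]
opening: 0.0921
grip_force: 0.0
[ 0.5734562  -0.0634102   0.21459534] [-3.14061555e+00 -9.95416318e-04  1.88190871e+00] [-2.43118474e-01  4.53711483e-01  1.40738204e+00  3.46535995e-04
  1.28185385e+00 -5.54330308e-01]
[256.50223421 190.18265454] [255.9279537  264.64849162]
```

View pics/w1.png

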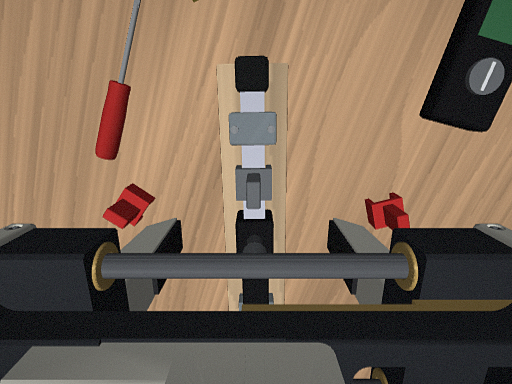

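Wrist view: grey clip at about (253,190), bracket at (253,128), foot at (252,72). The tube runs vertically, so the tool is aligned with it. I'll enlarge to get the fin edges.

```bash
python3 - <<'E'
import cv2
a=cv2.imread("pics/w1.png")[50:225,205:305]
cv2.imwrite("pics/c2.png",cv2.resize(a,None,fx=3.4,fy=3.4,interpolation=cv2.INTER_CUBIC))
E
```

```text
(no output)
```

View pics/c2.png

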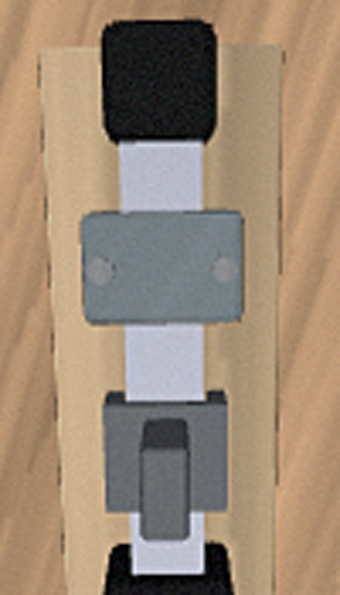

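```bash
python3 - <<'E'
from h import *
A=np.load("P1.npy");P=(A[:,:3],A[:,3:6],A[:,6])
f=lambda n,u,v,z:(print(n,np.round(px2z(P,u,v,z),4)),px2z(P,u,v,z))[1]
fin=f("fin",253.5,195.6,.111)
a=f("tube",252.4,101.5,.065);b=f("tube",253.4,155.9,.065);c=f("tube",254.1,213,.065)
d=a-c;d/=np.linalg.norm(d);print("yaw",np.arctan2(d[1],d[0]))
e=f("bracket edge",253.2,145,.07); h=e-.051*d; print("hole",h,"knob0",h-.06*d, "fin-hole along",(fin-h)@d)
n=np.array([-d[1],d[0],0]);print("fin lateral vs tube",(fin-c)@n)
R=Ro.from_euler('xyz',robot.observe()["tool_rot"]).as_matrix()
for q in (fin,h-.06*d): print("tool shift",R.T@(np.r_[q[:2],.085]-robot.observe()["tool_pos"]))
E
```

```text
fin [ 0.5729 -0.0701  0.111 ]
tube [0.5449 0.0128 0.065 ]
tube [ 0.5632 -0.0409  0.065 ]
tube [ 0.5843 -0.1041  0.065 ]
yaw 1.8957105606715072
bracket edge [ 0.5592 -0.029   0.07  ]
hole [ 0.57548837 -0.07734721  0.07      ] knob0 [ 0.59464202 -0.13420789  0.07      ] fin-hole along 0.00771729832208686
fin lateral vs tube -8.408715437538414e-05
tool shift [-0.00630392 -0.00241697  0.12959155]
tool shift [-0.07401328 -0.00137711  0.12952314]
```

```bash
python3 -m jog '[[[1,-0.006,-0.0025,0.035,-0.014],[1,-0.006,-0.0025,0.07,-0.014],[1,-0.006,-0.0025,0.105,-0.014],[1,-0.006,-0.0025,0.128,-0.014],[1,-0.006,-0.0025,0.128,-0.014]]]' 20; python3 -m jog '[[[-1,0,0,0,0],[-1,0,0,0,0],[-1,0,0,0,0],[-1,0,0,0,0],[-1,0,0,0,0]]]' 20;python3 -m jog '[[[-1,0,0,0,0],[-1,0,0,0,0],[-1,0,0,0,0]]]' 20
```

```text
time: 0.98
tool_pos: [0.5703, -0.0687, 0.0829]
tool_rot: [-3.135, -0.005, 1.898]
contact_force: [-0.6, 0.2, -0.7]
opening: 0.0917
grip_force: 0.0
time: 1.4
tool_pos: [0.5742, -0.0705, 0.0883]
tool_rot: [3.139, 0.002, 1.899]
contact_force: [0.3, -0.8, -0.8]
opening: 0.0632
grip_force: 0.0
time: 1.65
tool_pos: [0.5736, -0.0705, 0.0869]
tool_rot: [3.141, 0.0, 1.899]
contact_force: [0.3, 1.0, 0.7]
opening: 0.043
grip_force: 0.0
```

```bash
for i in 1 2; do python3 -m jog '[[[-1,0,0,0,0],[-1,0,0,0,0],[-1,0,0,0,0],[-1,0,0,0,0],[-1,0,0,0,0]]]' 20;done; python3 -m jog '[[[-1,0,0,-0.015,0],[-1,0,0,-0.03,0],[-1,0,0,-0.05,0],[-1,0,0,-0.07,0],[-1,0,0,-0.09,0]]]' 20;  python3 -m jog '[[[-1,0,0,0,0],[-1,0,0,0,0]]]'; python3 - <<'E'
from h import *
P=pose("wrist");im=snap("wrist","w2");im=snap("scene","s2")
A=cv2.imread("pics/w2.png");B=cv2.imread("pics/s2.png")
cv2.imwrite("pics/c3.png",cv2.resize(np.hstack([A[:,130:380],B[60:,100:350] if 0 else cv2.copyMakeBorder(B[60:280,100:400],0,164,0,0,0)]),None,fx=1.4,fy=1.4))
E
```

```text
time: 2.07
tool_pos: [0.5735, -0.0705, 0.0867]
tool_rot: [-3.142, -0.0, 1.899]
contact_force: [-0.3, -0.9, -0.4]
opening: 0.0136
grip_force: 20.0
time: 2.48
tool_pos: [0.5735, -0.0704, 0.0867]
tool_rot: [3.142, 0.0, 1.899]
contact_force: [0.6, -0.4, -0.2]
opening: 0.014
grip_force: 20.0
time: 2.9
tool_pos: [0.5733, -0.0704, 0.1775]
tool_rot: [-3.141, -0.0, 1.899]
contact_force: [-0.1, -0.0, -0.8]
opening: 0.0138
grip_force: 20.0
time: 3.07
tool_pos: [0.5739, -0.0706, 0.1775]
tool_rot: [3.14, 0.001, 1.899]
contact_force: [0.2, 0.3, -1.6]
opening: 0.0139
grip_force: 20.0
```

View pics/c3.png

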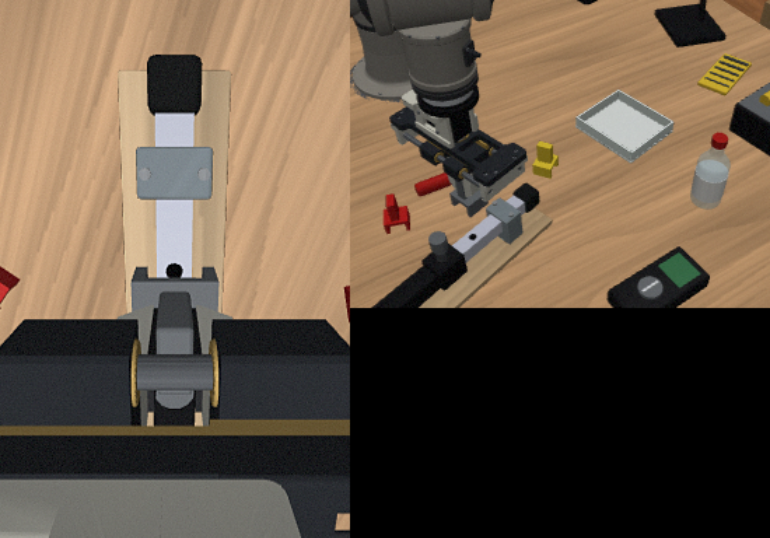

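The clip is lifted and the hole is bare, at wrist pixel (254,194). Next I work out the tray centre from its corners.

```bash
python3 - <<'E'
from h import *
S=pose("scene");W=pose("wrist")
c=[px2z(S,*q,.028) for q in[(262,150.7),(291.4,126.4),(330.7,147.1),(300,173.6)]]
print(np.round(c,4),np.mean(c,0),[np.linalg.norm(c[i]-c[i-1]) for i in range(4)])
h=px2z(W,254.3,193.6,.065);print("hole",h)
s=robot.observe();R=Ro.from_euler('xyz',s["tool_rot"]).as_matrix()
print(R.T@(np.r_[np.mean(c,0)[:2],.042]-s["tool_pos"]))
E
python3 -m jog '[[[-1,0.04,0,0,0],[-1,0.08,0,0,0],[-1,0.12,0,0,0],[-1,0.16,0,0,0],[-1,0.20,0,0,0]]]'
```

```text
[[0.4041 0.2231 0.028 ]
 [0.357  0.3548 0.028 ]
 [0.4919 0.3953 0.028 ]
 [0.5335 0.26   0.028 ]] [0.44660627 0.30827697 0.028     ] [np.float64(0.13459912898037504), np.float64(0.139885105041567), np.float64(0.14079931943657215), np.float64(0.14155362702913438)]
hole [ 0.57355443 -0.07677882  0.065     ]
[0.39890793 0.00266954 0.13395199]
time: 3.58
tool_pos: [0.5074, 0.1202, 0.1752]
tool_rot: [-3.139, -0.001, 1.898]
contact_force: [0.4, 0.3, -1.2]
opening: 0.0138
grip_force: 20.0
```

```bash
python3 -m jog '[[[-1,0.04,0,0,0],[-1,0.08,0,0,0],[-1,0.12,0.001,0,0],[-1,0.16,0.002,0,0],[-1,0.199,0.0025,0,0]]]'
python3 -m jog '[[[-1,0,0,0.03,0],[-1,0,0,0.06,0],[-1,0,0,0.09,0],[-1,0,0,0.12,0],[-1,0,0,0.13,0]]]'
python3 - <<'E'
from h import *
snap("scene","s3");snap("wrist","w3")
A=cv2.imread("pics/w3.png");B=cv2.imread("pics/s3.png")
cv2.imwrite("pics/c4.png",np.hstack([cv2.resize(A,(400,300)),cv2.resize(B[80:230,220:420],(400,300))]))
E
```

```text
time: 4.0
tool_pos: [0.4457, 0.3096, 0.1752]
tool_rot: [-3.139, 0.0, 1.899]
contact_force: [1.8, 0.3, -0.2]
opening: 0.014
grip_force: 20.0
time: 4.42
tool_pos: [0.444, 0.3066, 0.042]
tool_rot: [-3.132, 0.001, 1.899]
contact_force: [-9.4, -3.5, 27.8]
opening: 0.0141
grip_force: 20.0
```

View pics/c4.png

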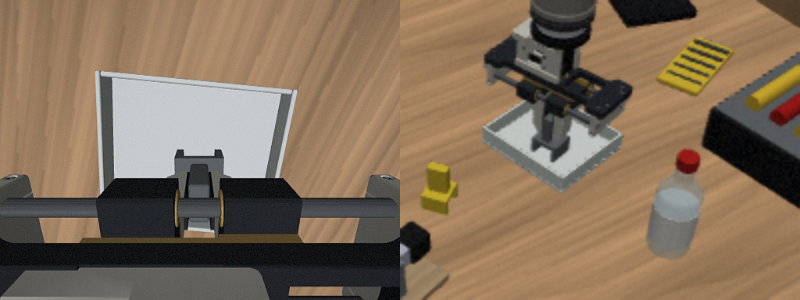

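The clip stands on the tray floor, near its middle. I'll let go and rise.

```bash
python3 -m jog '[[[1,0,0,0,0],[1,0,0,0,0],[1,0,0,0,0],[1,0,0,0,0],[1,0,0,0,0]]]';python3 -m jog '[[[1,0,0,0,0],[1,0,0,0,0],[1,0,0,0,0],[1,0,0,-0.005,0],[1,0,0,-0.02,0]]]';python3 -m jog '[[[1,0,0,-0.03,0],[1,0,0,-0.06,0],[1,0,0,-0.09,0],[1,0,0,-0.12,0],[1,0,0,-0.14,0]]]'
python3 - <<'E'
from h import *
s=robot.observe();R=Ro.from_euler('xyz',s["tool_rot"]).as_matrix()
# knob: combine estimates
d=np.array([np.cos(1.8957),np.sin(1.8957),0]);h=np.array([.5740,-.0770,0]);k=h-.06*d
print(k,R.T@(np.r_[k[:2],.20]-s["tool_pos"]))
snap("wrist","w4")
E
```

```text
time: 4.93
tool_pos: [0.4477, 0.3082, 0.0474]
tool_rot: [3.14, -0.0, 1.899]
contact_force: [-0.3, 0.6, -0.1]
opening: 0.0424
grip_force: 0.0
time: 5.35
tool_pos: [0.4461, 0.3074, 0.0654]
tool_rot: [-3.138, 0.001, 1.899]
contact_force: [0.2, -0.1, 0.6]
opening: 0.0758
grip_force: 0.0
time: 5.77
tool_pos: [0.4479, 0.3084, 0.2102]
tool_rot: [3.138, -0.0, 1.899]
contact_force: [0.8, 0.4, 0.2]
opening: 0.0916
grip_force: 0.0
[ 0.59315305 -0.13386089  0.        ] [-0.46549478 -0.00500999  0.009989  ]
```

View pics/w4.png

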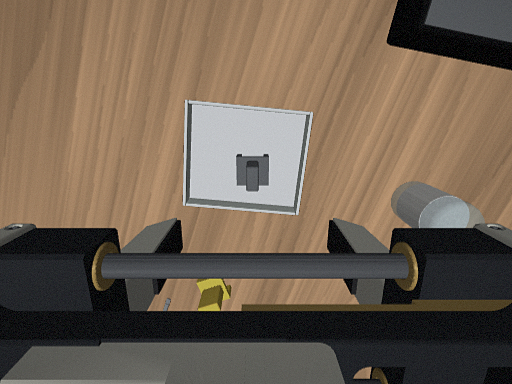

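The clip is upright in the tray at (252,172) and free of the fingers. Now to above the knob.

```bash
python3 -m jog '[[[1,-0.04,0,0,0],[1,-0.08,0,0,0],[1,-0.12,0,0,0],[1,-0.16,0,0,0],[1,-0.20,0,0,0]]]';python3 -m jog '[[[1,-0.04,0,0,0],[1,-0.08,0,0,0],[1,-0.12,0,0,0],[1,-0.16,-0.003,0,0],[1,-0.20,-0.005,0,0]]]';python3 -m jog '[[[1,-0.03,0,0,0],[1,-0.055,0,0,0],[1,-0.0655,0,0,0],[1,-0.0655,0,0,0],[1,-0.0655,0,0,0]]]'
python3 - <<'E'
from h import *
P=pose("wrist");snap("wrist","w5");np.save("P5.npy",np.hstack([P[0],P[1],P[2][:,None]]))
print(proj(P,[.5932,-.1339,.123]))
A=cv2.imread("pics/w5.png")[60:260,180:330]
cv2.imwrite("pics/c5.png",cv2.resize(A,None,fx=3,fy=3,interpolation=cv2.INTER_CUBIC))
E
```

```text
time: 6.23
tool_pos: [0.5119, 0.117, 0.207]
tool_rot: [3.141, 0.0, 1.899]
contact_force: [1.2, 1.7, 0.0]
opening: 0.0921
grip_force: 0.0
time: 6.65
tool_pos: [0.5715, -0.0742, 0.2069]
tool_rot: [3.142, -0.0, 1.899]
contact_force: [1.2, 0.5, 0.6]
opening: 0.0919
grip_force: 0.0
time: 7.07
tool_pos: [0.5922, -0.1337, 0.2065]
tool_rot: [-3.141, -0.001, 1.898]
contact_force: [0.1, 0.8, -0.1]
opening: 0.0917
grip_force: 0.0
[256.72087968 196.43263543]
```

View pics/c5.png

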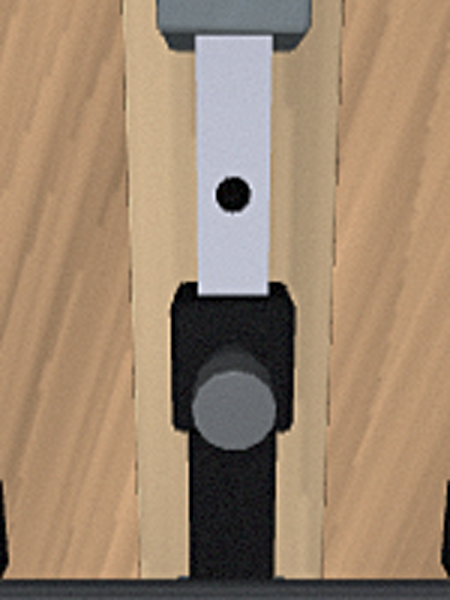

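```bash
python3 - <<'E'
from h import *
A=np.load("P5.npy");P=(A[:,:3],A[:,3:6],A[:,6])
k=px2z(P,258,196.7,.123);h=px2z(P,257.7,124.7,.065);print(k,h,np.linalg.norm((k-h)[:2]),np.arctan2(*(h-k)[[1,0]]))
s=robot.observe();R=Ro.from_euler('xyz',s["tool_rot"]).as_matrix()
print(R.T@(np.r_[k[:2],.100]-s["tool_pos"]),s["tool_pos"])
E
```

```text
[ 0.59435976 -0.13376972  0.123     ] [ 0.57544833 -0.07760856  0.065     ] 0.05925974346455265 1.8956052581807905
[-0.00161655  0.00189304  0.10662573] [ 0.59211712 -0.13294114  0.20662798]
```

```bash
python3 -m jog '[[[1,-0.001,0.0015,0.03,0],[1,-0.001,0.0015,0.06,0],[1,-0.001,0.0015,0.09,0],[1,-0.001,0.0015,0.106,0],[1,-0.001,0.0015,0.106,0]]]' 30; for i in 1 2 3; do python3 -m jog '[[[-1,0,0,0,0],[-1,0,0,0,0],[-1,0,0,0,0],[-1,0,0,0,0],[-1,0,0,0,0]]]' 30;done
```

```text
time: 7.53
tool_pos: [0.5917, -0.1318, 0.097]
tool_rot: [-3.136, -0.005, 1.901]
contact_force: [-0.6, 0.5, -0.0]
opening: 0.0917
grip_force: 0.0
time: 7.95
tool_pos: [0.5948, -0.1347, 0.102]
tool_rot: [3.14, 0.001, 1.899]
contact_force: [-0.3, 0.4, 0.1]
opening: 0.063
grip_force: 0.0
time: 8.37
tool_pos: [0.5943, -0.1347, 0.1007]
tool_rot: [3.142, -0.0, 1.899]
contact_force: [0.1, 0.1, -0.1]
opening: 0.0297
grip_force: 0.0
time: 8.78
tool_pos: [0.5953, -0.1344, 0.101]
tool_rot: [3.139, 0.001, 1.899]
contact_force: [5.0, 2.2, -1.2]
opening: 0.0256
grip_force: 30.0
```

```bash
python3 -m jog '[[[-1,0,0,-0.004,0],[-1,0,0,-0.008,0],[-1,0,0,-0.013,0],[-1,0,0,-0.013,0],[-1,0,0,-0.013,0]]]' 30
```

```text
time: 9.2
tool_pos: [0.5953, -0.1344, 0.1132]
tool_rot: [3.14, 0.0, 1.899]
contact_force: [8.0, 1.1, -7.5]
opening: 0.025
grip_force: 30.0
```

```bash
python3 -m jog '[[[-1,0.012,0.0005,0,0],[-1,0.024,0.0005,0,0],[-1,0.036,0.0005,0,0],[-1,0.048,0.0005,0,0],[-1,0.060,0.0005,0,0]]]' 30; python3 -m jog '[[[-1,0,0,0,0],[-1,0,0,0,0],[-1,0,0,0,0]]]'; python3 - <<'E'
from h import *
p=robot.observe()["tool_pos"];print(np.linalg.norm((p-[.5953,-.1344,p[2]])),robot.observe()["contact_force"])
E
```

```text
time: 9.62
tool_pos: [0.5761, -0.0779, 0.113]
tool_rot: [3.14, 0.001, 1.899]
contact_force: [7.1, -0.7, -8.4]
opening: 0.0251
grip_force: 30.0
time: 9.87
tool_pos: [0.5757, -0.0765, 0.1128]
tool_rot: [3.141, -0.002, 1.899]
contact_force: [5.8, 4.5, -6.7]
opening: 0.0253
grip_force: 30.0
0.06116204023713531 [ 5.80975822  4.48065927 -6.73230153]
```

```bash
python3 -m jog '[[[-1,0,0,0.004,0],[-1,0,0,0.008,0],[-1,0,0,0.012,0],[-1,0,0,0.012,0],[-1,0,0,0.012,0]]]' 30;python3 -m jog '[[[-1,0,0,0.003,0],[-1,0,0,0.005,0],[-1,0,0,0.005,0],[-1,0,0,0.005,0]]]' 30
```

```text
time: 10.28
tool_pos: [0.5758, -0.077, 0.1015]
tool_rot: [3.141, -0.001, 1.899]
contact_force: [3.7, 4.9, -1.2]
opening: 0.0252
grip_force: 30.0
time: 10.62
tool_pos: [0.576, -0.0774, 0.0969]
tool_rot: [3.14, 0.0, 1.899]
contact_force: [3.3, 3.5, 2.8]
opening: 0.0254
grip_force: 30.0
```

```bash
python3 -m jog '[[[-1,0,0,0.001,0],[-1,0,0,0.002,0],[-1,0,0,0.002,0],[-1,0,0,0.002,0]]]' 30;python3 -m jog '[[[-1,0,0,0.001,0],[-1,0,0,0.001,0],[-1,0,0,0.001,0],[-1,0,0,0.001,0]]]' 30
```

```text
time: 10.95
tool_pos: [0.5761, -0.0776, 0.0952]
tool_rot: [3.14, 0.001, 1.899]
contact_force: [3.8, 3.8, 4.0]
opening: 0.0253
grip_force: 30.0
time: 11.28
tool_pos: [0.5762, -0.078, 0.0952]
tool_rot: [3.139, 0.002, 1.899]
contact_force: [1.7, 2.7, 9.3]
opening: 0.0254
grip_force: 30.0
```

Seated: the height stalls at 0.0952 m, 5.8 mm below rest, with a 9 N push. One last look before handing in.

```bash
python3 - <<'E'
from h import *
snap("scene","s9");A=cv2.imread("pics/s9.png")[100:330,70:400]
cv2.imwrite("pics/c9.png",cv2.resize(A,None,fx=2.3,fy=2.3,interpolation=cv2.INTER_CUBIC))
s=robot.observe();print(s["contact_force"],s["tool_pos"],s["grip_force"])
E
```

```text
[ 0.3365239   2.07899475 10.70372487] [ 0.57625761 -0.07800182  0.09515337] 30.00130534172058
```

View pics/c9.png

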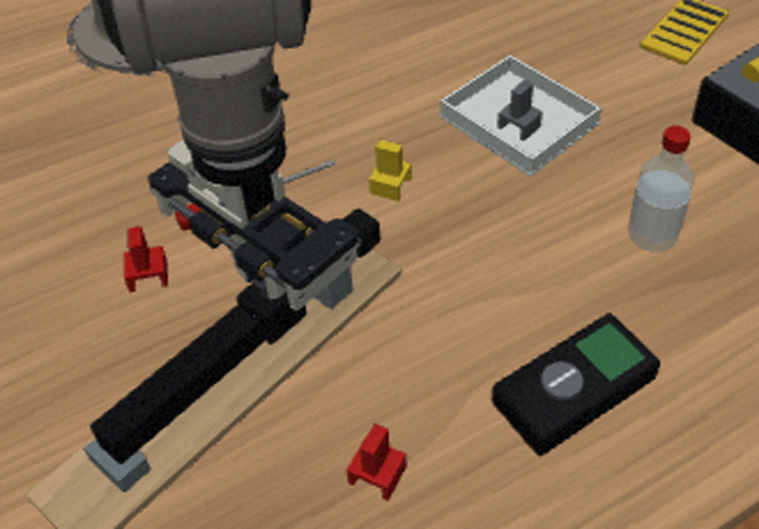

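The outer section has moved up towards the bracket, the clip stands in the tray at crop pixel (520,110), and the bottle and meter are where they were. I'm handing in.

```bash
python3 -c "from cell import robot; print(robot.hand_in())"
```

```text
the job is handed in; nothing more can be done
None
```

Handed in after about 11 s of robot time, no verdict returned: the grey clip stands free in the tray, the section is about 60 mm along in the next hole, and the gripper holds the knob down on its boss with about 10 N.

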